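# Fit the carousel plate onto the sample spinner's drive pins

### The job

Pick up the aluminium carousel plate by its square collar, thread it over the spindle of the sample spinner, turn it under light pressure until its four holes find the four drive pins, then slide it fully home so that it sits flat on the seat, and let go. Press gently: a few newtons are enough, and forcing it would harm the spinner's bearing. Leave the other things on the bench where they are.

Things in the scene. Friction and masses are not known exactly. Their poses are not given: they have to be found in the camera images.
- carousel_center (a point): Centre (half-way up, 22 mm above the underside) of the carousel plate: loose, aluminium, 0.15 to 0.33 kg, lying flat on the bench. A round disc 100 mm across and 10 mm thick carries, on top, a square collar 34 mm across the flats and 34 mm tall (44 mm in all) to grip it by. z is its axis, up; x and y are normal to the collar's flats. Any start yaw.
- carousel: The carousel plate again; origin at the centre of its underside, same axes. A bore 14 mm across goes through disc and collar on the axis. Four holes 11 mm across go through the disc at x = +-24, y = +-24 mm (33.9 mm from the axis, towards the collar's corners). A quarter turn changes nothing.
- spinner_seat (a point): Centre of the sample spinner's seat: the flat top, 38 mm across and 46 mm above the bench, of the steel shoulder round its spindle. The plate's underside finally rests on it (carousel_center 22 mm above this point). The spindle, 12 mm thick, stands 46 mm above the seat, its last 8 mm tapering to 4 mm across. z up.
- spinner_pins (a point): Centre of the circle of the four drive pin tips, 12 mm above the seat, on the spindle axis. Pins: upright, 8 mm thick, tips bevelled over 2.5 mm, 33.9 mm from the axis, a quarter turn apart. Their ANGLE IS NOT MEASURED: this frame turns with the housing only; the plate fits at the housing's yaw plus an unknown angle within +-0.6 rad (or a quarter turn from it).
- spinner: The spinner, fixed, round, 124 mm across, small control block at its front (-x); origin under its centre, z up. A brake (2 N m) holds the pin ring from turning. The ring is sprung: pressed, it yields straight down up to 5 mm, from about 3 N, 1.2 N per mm, to a hard stop at about 9 N. When the pins find the holes it springs back up and the resistance goes.
- tape: Bystander: roll of labels lying flat, 56 mm across, 30 high; origin at the centre of its underside. To be left alone.
- box: Bystander: small flat plastic box 64x96x28 mm; origin at the centre of its underside. To be left alone.
- spanner: Bystander: open spanner 150 mm long, 8 thick; origin at the centre of its underside. To be left alone.
- hexkey: Bystander: bent hexagon key 94 mm long, 8 thick; origin at the centre of its underside. To be left alone.
- bottle_l: Bystander: screw-cap bottle 62 mm wide, 136 high, at the back; origin at the centre of its underside. To be left alone.
- bottle_s: Bystander: screw-cap bottle 50 mm wide, 106 high, at the back; origin at the centre of its underside. To be left alone.

How it is judged:
By the outcome, as a careful person would: the job done as asked, in the order asked, and still so for the second after the job is handed in, with the robot touching nothing.
It also fails if it takes over 72 s, if anything falls off the work surface, if the arm or the gripper's body presses on something with over 40 N, if the wrist force passes 120 N, or if a joint passes its speed limit or range.

### The arm

A 6-joint arm with a two-finger parallel gripper is mounted at the origin on a cart in front of the work surface, level with it; the furniture and walls round the work are solid. World frame = base frame: x ahead of the robot, y to its left, z up, the work surface at z = 0. Lengths are in mm, angles in rad, forces in N, time in s.
With the tool pointing down it reaches from about 275 to 1000 mm from the base axis. Payload 8.4 kg.
Tool frame: the origin (TCP) lies between the finger pads; the fingertips stand 17 mm ahead of it and the grasp point (between the pads) lies 2 mm behind it (r.tcp_to_tips is the distance from the TCP to the fingertips, in mm); z points along the fingers, y is the line along which they close (so a half turn about z gives the same grasp; the last joint's range is limited). The gripper opens to 85 mm and grips with 20 to 120 N. Pads are 22 mm wide; open, the fingers measure 114 mm over their backs; the gripper's body (76 mm by 85 mm) begins 54 mm behind the grasp point. The pads swing forward as they close: fully open they stand 13 mm farther back than shut.
Start: joints at [-0.002, 0.353, 1.633, -0, 1.155, -0.002], TCP at [625.002, -0, 248.281] pointing down, gripper open.
Joint ranges: [-2.63, 2.63], [-0.92, 2.1], [0.06, 2.66], [-1.3, 4.44], [0, 2.69], [-3.02, 3.02]. Speed limits (rad/s): [2.22, 2.22, 2.79, 3.14, 3.14, 3.14].

### API

Orientations are given as [roll, pitch, yaw] about the fixed x, y, z axes, in that order (R = Rz(yaw) Ry(pitch) Rx(roll)).
In Python, from rig import r gives the robot as it stands. The module is installed in compiled form; this text tells all that it offers.
- The arm moves only by the tool apply_moves, never from a script. Its argument "series" is text: rows parted by semicolons, each of 7 numbers parted by spaces: the shift along the tool's x, y, z in cm, then the turn, a rotation vector about the tool's x, y, z in rad, then the gripper's target within -1 to 1 (shut at 1, half-way at 0, fully open at -1). In form: tx ty tz rx ry rz fingers; .... A call has exactly 10 rows; each row shifts and turns the commanded pose from where the row before left it, along the tool's axes as they then stand; what a row does not reach is not made up. A row lasts 1/12 s, in which the tool goes at most 41.7 mm and 7.16 degrees, less where a joint would pass 70% of its speed; a pose out of reach is approached as far as the arm can. A call with a gripper value outside its range is refused whole. The fingers move at their own pace and stop on an object; "squeeze" is the grip in N (left out, the last holds). Time passes only in rows, so rows that do not move let the fingers close, or fill a call up. It gives the time, the measured TCP pose, the force and the opening at its end, in the units of the state.
- r.sense(): the state, without advancing time (a new reading comes with each control period).
- r.grab_frame(name): name is "scene" or "side" or "wrist"; returns the picture (384x512x3 uint8, blue, green, red); there is no depth.
- r.camera_info(name): a dict with "K" (3x3 intrinsics, pixels), "extrinsics" (4x4, takes a point from camera to world coordinates). Camera axes: x right, y down, z forward; pixel columns grow to the right and rows downward; lengths in mm; the calibration is good to about 2 mm. A picture is of the moment at which its call begins: read the wrist's pose just before it. camera_info takes no time and is no camera call; for the wrist camera it gives the pose at the moment of the call.
- r.sign_off(): hands the job in, once; it reports no verdict.
The state is a dict: "clock": time; "qpos": joint angles; "qvel": joint speeds; "joint_efforts": joint torques, N m; "eef_pos": TCP position; "tcp_rot": TCP orientation; "contact_force": force on the tool from outside, world axes, zero at the start; "wrist_torque": the same for the moment, N m; "opening": opening from 0.0 (shut) to 1.0 (fully open).
Only numpy, scipy, OpenCV 4.12 (cv2) and the standard library are available. Lean on these libraries where they do the work, as an engineer would, in place of code of your own. Each camera call takes 0.05 s, during which the arm holds its last target. There are 200 camera calls.

## Working session

There is one attempt and no reset: what is moved stays moved. The work goes in short steps, Python scripts to look and compute and a tool call to move; the robot and the scene stay as the last step left them, time stands still between calls to the robot, and variables do not carry over. Pictures are saved under pics/ and viewed, on a budget of 10 in all, crops included, one or two more only if the job needs it, and the job is handed in when it is done.

Besides the shell and the picture viewer there is one more tool, called as name(argument=value, ...) on one line, values as JSON. apply_moves: Moves the arm, as the interface text tells. Its arguments: {"type":"object","properties":{"series":{"type":"string"},"squeeze":{"type":"number"}},"required":["series"]}

```bash
mkdir -p pics; python3 - <<'E'
from rig import r
import cv2,numpy as np
s=r.sense();print(s)
for n in("scene","side","wrist"):
    c=r.camera_info(n);f=r.grab_frame(n);cv2.imwrite(f"pics/{n}0.png",f);print(n,np.round(c["K"],1).tolist(),np.round(c["extrinsics"],4).tolist())
a=[cv2.imread(f"pics/{n}0.png") for n in("scene","side")]
E
```

```text
{'clock': 0.0, 'qpos': array([-2.37539906e-03,  3.53629254e-01,  1.63413705e+00,  2.25380692e-05,
        1.15521494e+00, -2.40607073e-03]), 'qvel': array([-0.00059926, -0.00084813, -0.00020729,  0.00054179, -0.0017073 ,
        0.0001362 ]), 'joint_efforts': array([-2.03471049e-03, -6.05236173e+01, -3.42063046e+01, -2.62302356e-04,
        9.48130677e-03,  3.61521288e-06]), 'eef_pos': array([6.24541774e+02, 2.31813463e-02, 2.47572226e+02]), 'tcp_rot': array([-3.14020412e+00, -2.39479931e-05,  1.57081787e+00]), 'contact_force': array([-0.76659519,  0.41439599,  0.25183003]), 'wrist_torque': array([ 0.03916652,  0.01347058, -0.00864863]), 'opening': 0.99909512567999}
scene [[478.6, 0.0, 246.5], [0.0, 478.6, 192.3], [0.0, 0.0, 1.0]] [[0.8387, -0.3172, 0.4427, 94.2829], [-0.5442, -0.5165, 0.661, -442.4246], [0.019, -0.7953, -0.6059, 662.5355], [0.0, 0.0, 0.0, 1.0]]
side [[471.9, 0.0, 263.9], [0.0, 471.9, 185.8], [0.0, 0.0, 1.0]] [[-0.9709, -0.1353, 0.1976, 337.6219], [-0.2386, 0.6181, -0.749, 926.5889], [-0.0207, -0.7743, -0.6324, 676.0143], [0.0, 0.0, 0.0, 1.0]]
wrist [[267.5, 0.0, 253.5], [0.0, 267.5, 193.4], [0.0, 0.0, 1.0]] [[1.0, -0.0001, -0.0004, 625.0413], [-0.0002, -0.9552, -0.2959, 74.4454], [-0.0003, 0.2959, -0.9552, 374.269], [0.0, 0.0, 0.0, 1.0]]
```

View pics/scene0.png

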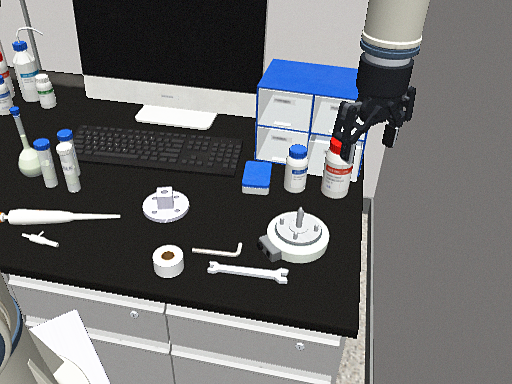

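View pics/wrist0.png

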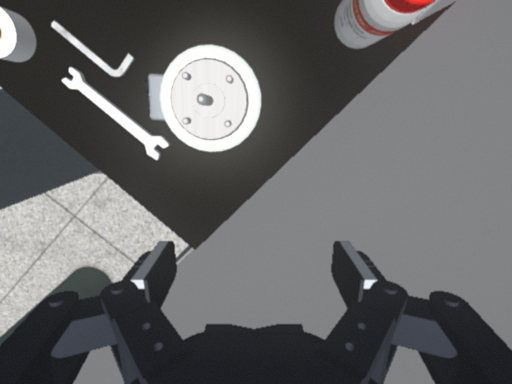

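The scene view shows the plate at about (166,205) with its collar, and the spinner at (298,237). The wrist view shows the spinner's spindle tip at (205,100) and its pins at (187,76), (229,79), (187,121) and (228,124).

```bash
cat > h.py <<'E'
import numpy as np,cv2
def cast(c,uv,z):
    uv=np.atleast_2d(np.float64(uv));E=np.array(c["extrinsics"])
    d=np.c_[uv,np.ones(len(uv))]@np.linalg.inv(c["K"]).T@E[:3,:3].T;o=E[:3,3]
    return o+d*((z-o[2])/d[:,2])[:,None]
def proj(c,P):
    E=np.array(c["extrinsics"]);q=(np.atleast_2d(P)-E[:3,3])@E[:3,:3]@np.array(c["K"]).T
    return q[:,:2]/q[:,2:]
E
python3 - <<'E'
from rig import r
from h import *
c=r.camera_info("wrist")
p=cast(c,[(187,76),(229,79),(187,121),(228,124)],58);print("pins",p.round(1),p.mean(0))
print("spindle tip",cast(c,[(201,99)],92),"housing",cast(c,[(211,98)],40),"block",cast(c,[(156,97)],30))
c=r.camera_info("scene")
print("plate",cast(c,[(166,206)],10),"collar top",cast(c,[(164,190)],44))
print(cast(c,[(299,209)],92),cast(c,[(298,240)],30))
E
```

```text
pins [[552.5 110.4  58. ]
 [598.2 107.3  58. ]
 [549.   63.   58. ]
 [595.8  59.7  58. ]] [573.8742049   85.07956917  58.        ]
spindle tip [[572.70087706  85.38008882  92.        ]] housing [[574.90237147  88.5032024   40.        ]] block [[506.77663712  90.0817434   30.        ]]
plate [[396.40145866 319.76141585  10.        ]] collar top [[400.4603257  331.67106035  44.        ]]
[[567.3710884   84.69767884  92.        ]] [[558.53525432  67.92774148  30.        ]]
```

apply_moves(series="2.9 -2.27 0.5 0 0 0 -1;2.9 -2.27 0.5 0 0 0 -1;2.9 -2.27 0.5 0 0 0 -1;2.9 -2.27 0.5 0 0 0 -1;2.9 -2.27 0.5 0 0 0 -1;2.9 -2.27 0.5 0 0 0 -1;2.9 -2.27 0.5 0 0 0 -1;2.9 -2.27 0.5 0 0 0 -1;2.9 -2.27 0.5 0 0 0 -1;2.9 -2.27 0.5 0 0 0 -1")

```text
clock: 0.98
eef_pos: [396.6, 291.0, 198.1]
tcp_rot: [3.142, -0.0, 1.571]
contact_force: [0.8, 0.7, -0.1]
opening: 0.998
```

```bash
python3 - <<'E'
from rig import r
from h import *
import pickle
s=r.sense();print(s["eef_pos"],s["tcp_rot"],s["clock"],s["qvel"].round(3))
c=r.camera_info("wrist");f=r.grab_frame("wrist");cv2.imwrite("pics/w1.png",f);pickle.dump(c,open("w1.pkl","wb"))
E
```

```text
[396.61860081 291.03270204 198.05509222] [ 3.14154359e+00 -4.05889793e-06  1.57059495e+00] 0.9833 [ 0.895  0.04   0.105  0.001 -0.151  0.889]
```

View pics/w1.png

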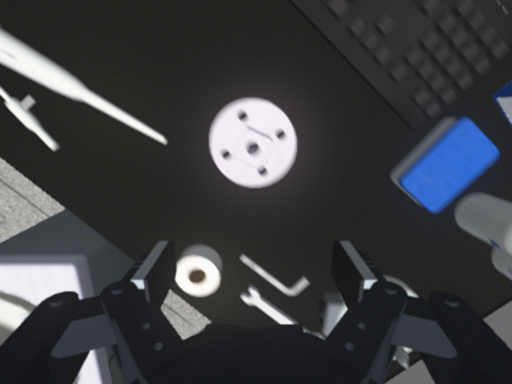

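The view shows the plate's disc around (253,142), with holes at (242,115), (281,135), (263,171) and (225,154). It is slightly blurred, so I'll take a still frame and measure that.

```bash
cat >> h.py <<'E'
def blobs(f,box,lo,hi,thr=None,dark=True):
    x0,y0,x1,y1=box;g=cv2.cvtColor(f,cv2.COLOR_BGR2GRAY)[y0:y1,x0:x1]
    m=(g<thr if dark else g>thr).astype(np.uint8)
    n,l,st,ce=cv2.connectedComponentsWithStats(m)
    return [(ce[i]+[x0,y0],st[i][4]) for i in range(1,n) if lo<st[i][4]<hi]
E
python3 - <<'E'
from rig import r
from h import *
for k in range(2): f=r.grab_frame("wrist")
s=r.sense();c=r.camera_info("wrist");f=r.grab_frame("wrist");cv2.imwrite("pics/w2.png",f)
print(s["eef_pos"],s["tcp_rot"],abs(s["qvel"]).max(),s["clock"])
for b in blobs(f,(200,90,310,260),1500,20000,150,False):
    print("disc",b,cast(c,b[0],10))
for t in(90,120,150):
  print(t)
  for b,a in blobs(f,(200,90,310,260),15,300,t): print(b.round(1),a,cast(c,b,10).round(1))
E
```

```text
[396.23026068 291.4725502  197.84869011] [-3.14065118e+00  4.76191634e-04  1.57486246e+00] 0.05586426956072996 1.1333
disc (array([255.23604673, 145.05025032]), np.int32(5393)) [[398.43517138 327.34544982  10.        ]]
90
[245.3 118.6] 53 [[387. 357.  10.]]
[282.9 136.9] 43 [[430.3 336.8  10. ]]
[255.4 148.6] 45 [[398.7 323.3  10. ]]
[228.1 156.7] 41 [[366.5 313.6  10. ]]
[264.9 173.7] 31 [[410.2 293.2  10. ]]
120
[245.2 118.7] 61 [[386.9 356.9  10. ]]
[282.8 137.2] 54 [[430.2 336.5  10. ]]
[255.4 151. ] 105 [[398.7 320.4  10. ]]
[228.2 156.8] 51 [[366.6 313.5  10. ]]
[264.7 173.9] 46 [[410. 293.  10.]]
150
[245.1 118.6] 71 [[386.8 356.9  10. ]]
[260.5 134.7] 33 [[404.4 339.2  10. ]]
[283.  137.1] 66 [[430.5 336.6  10. ]]
[255.4 151.2] 130 [[398.7 320.2  10. ]]
[228.1 156.8] 62 [[366.5 313.5  10. ]]
[264.7 173.9] 55 [[410.1 293.   10. ]]
```

apply_moves(series="0.88 0.02 1.2 0 0 0 -1;0.88 0.02 1.2 0 0 0 -1;0.87 0 1.2 0 0 0 -1;0.87 0 1.2 0 0 0 -1;0 0 1.2 0 0 0.11 -1;0 0 1.2 0 0 0.11 -1;0 0 1.2 0 0 0.11 -1;0 0 1.2 0 0 0.11 -1;0 0 0 0 0 0 -1;0 0 0 0 0 0 -1")

```text
clock: 2.02
eef_pos: [397.9, 324.6, 100.9]
tcp_rot: [-3.14, 0.002, 1.134]
contact_force: [-0.2, -0.4, 0.3]
opening: 0.997
```

```bash
python3 - <<'E'
from rig import r
from h import *
s=r.sense();c=r.camera_info("wrist");f=r.grab_frame("wrist");cv2.imwrite("pics/w3.png",f)
print(s["eef_pos"],s["tcp_rot"],abs(s["qvel"]).max(),s["clock"])
for z,p in((10,(398.5,325,10)),(44,(398.5,325,44))):print(proj(c,p))
E
```

```text
[397.92315973 324.64216872 100.86243759] [-3.14038831e+00  2.46064276e-03  1.13385080e+00] 0.028544981780744688 2.0167
[[253.03922652 200.74914922]]
[[252.94248769 215.7012216 ]]
```

View pics/w3.png

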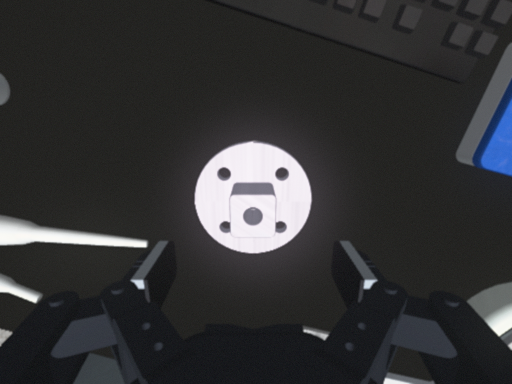

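The collar is square to the fingers, and its bore at (253,216) matches the prediction. Next I'll descend and grip.

apply_moves(series="0 0 1.2 0 0 0 -1;0 0 1.2 0 0 0 -1;0 0 1.2 0 0 0 -1;0 0 1.2 0 0 0 -1;0 0 1.1 0 0 0 -1;0 0 0.7 0 0 0 -1;0 0 0.3 0 0 0 -1;0 0 0 0 0 0 -1;0 0 0 0 0 0 1;0 0 0 0 0 0 1", squeeze=60)

```text
clock: 2.9
eef_pos: [398.8, 325.3, 33.8]
tcp_rot: [3.141, -0.001, 1.131]
contact_force: [-0.2, 0.7, -0.1]
opening: 0.744
```

apply_moves(series="0 0 0 0 0 0 1;0 0 0 0 0 0 1;0 0 0 0 0 0 1;0 0 0 0 0 0 1;0 0 0 0 0 0 1;0 0 0 0 0 0 1;0 0 0 0 0 0 1;0 0 0 0 0 0 1;0 0 0 0 0 0 1;0 0 0 0 0 0 1")

```text
clock: 3.73
eef_pos: [398.6, 325.3, 33.9]
tcp_rot: [3.141, -0.001, 1.131]
contact_force: [-1.5, -0.5, 6.0]
opening: 0.387
```

apply_moves(series="0 0 -2 0 0 0 1;0 0 -3 0 0 -0.0925 1;0 0 -3 0 0 -0.0925 1;0 0 -3 0 0 -0.0925 1;0 0 -3 0 0 -0.0925 1;-1.5 1 -2.5 0 0 0 1;-2.5 1.6 0 0 0 0 1;-2.6 1.6 0 0 0 0 1;-2.6 1.7 0 0 0 0 1;-2.6 1.7 0 0 0 0 1")

```text
clock: 4.57
eef_pos: [466.2, 200.7, 198.6]
tcp_rot: [3.141, -0.0, 1.502]
contact_force: [0.0, -0.1, -2.4]
opening: 0.385
```

apply_moves(series="-2.6 1.6 0 0 0 0 1;-2.6 1.6 0 0 0 0 1;-2.6 1.6 0 0 0 0 1;-2.6 1.6 0 0 0 0 1;-2.6 1.6 0 0 0 0 1;-2.6 1.6 0 0 0 0 1;-1.9 1.3 0 0 0 0 1;-1.3 0.9 0 0 0 0 1;-0.6 0.4 0 0 0 0 1;0 0 0 0 0 0 1")

```text
clock: 5.4
eef_pos: [574.4, -0.9, 198.1]
tcp_rot: [-3.141, 0.0, 1.499]
contact_force: [-0.6, -0.5, -1.6]
opening: 0.387
```

```bash
python3 - <<'E'
from rig import r
from h import *
import pickle
for k in range(4): r.grab_frame("wrist")
s=r.sense();c=r.camera_info("wrist");f=r.grab_frame("wrist");pickle.dump(c,open("w4.pkl","wb"))
cv2.imwrite("pics/w4raw.png",f)
b=proj(c,(574,85,60))[0].astype(int);print(b)
y0=max(0,b[1]-90);x0=b[0]-110
print("crop",x0,y0);cv2.imwrite("pics/w4.png",cv2.resize(f[y0:y0+170,x0:x0+220],None,fx=3.5,fy=3.5,interpolation=cv2.INTER_CUBIC))
print(s["eef_pos"],s["tcp_rot"],s["contact_force"],s["opening"],abs(s["qvel"]).max(),s["clock"])
E
```

```text
[247 100]
crop 137 10
[573.39684964   1.04141842 198.17932295] [-3.14087765e+00 -2.81268203e-04  1.50175836e+00] [-0.42443511  0.24691178 -1.41892782] 0.3868563768671641 0.0034369691932297853 5.6
```

View pics/w4.png

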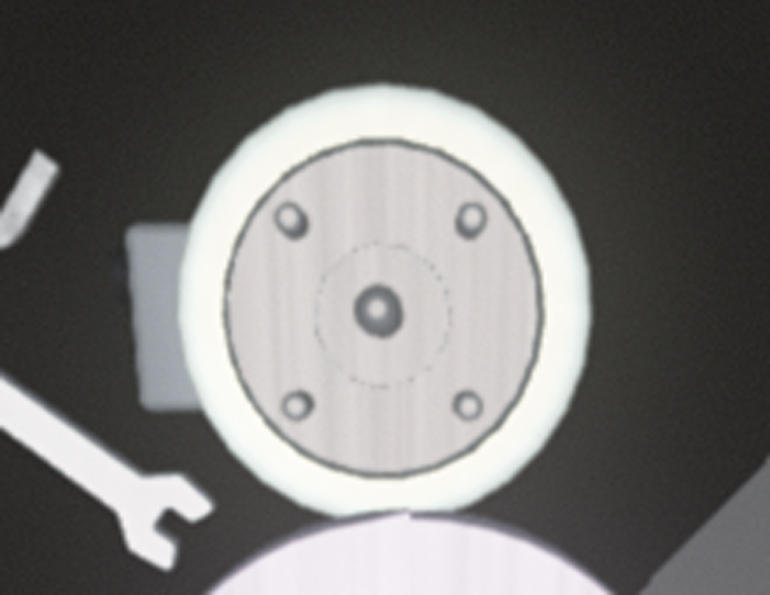

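The close view shows the spindle tip at crop (379,308). The pin tips are at (291,217), (472,217), (298,405) and (468,405).

```bash
python3 - <<'E'
from h import *
import pickle
c=pickle.load(open("w4.pkl","rb"))
f=lambda q:(np.array(q,float)+.5)/3.5-.5+[137,10]
p=cast(c,f([(291,217),(472,217),(298,405),(468,405)]),58)
print(p.round(1),p.mean(0))
d=p[:,:2]-p[:,:2].mean(0);print(np.hypot(*d.T),[(np.arctan2(y,x)-np.pi/4+np.pi/4)%(np.pi/2)-np.pi/4 for x,y in d])
print(cast(c,f([(379,308)]),92))
for n in("ring",):
  pass
print("shoulder",cast(c,f([(383,314)]),46))
E
```

```text
[[550.6 111.4  58. ]
 [597.8 108.1  58. ]
 [547.4  63.8  58. ]
 [594.3  60.5  58. ]] [572.52543502  85.93513181  58.        ]
[33.59898059 33.60098983 33.48916317 33.48834639] [np.float64(-0.0732076430286468), np.float64(-0.06524381909250043), np.float64(-0.06190780549849784), np.float64(-0.07657894681740096)]
[[572.67988259  85.87175814  92.        ]]
shoulder [[572.43146567  86.30274556  46.        ]]
```

apply_moves(series="1.4 -0.11 0.4 0 0 0 1;1.8 -0.14 0.8 0 0 0 1;1.8 -0.14 1 0 0 0 1;1.8 -0.14 1 0 0 0 1;1.1 -0.09 1 0 0 0 1;0.56 -0.04 0.8 0 0 0.06 1;0 0 0.5 0 0 0.06 1;0 0 0 0 0 0 1;0 0 0 0 0 0 1;0 0 0 0 0 0 1")

```text
clock: 6.48
eef_pos: [573.5, 85.0, 143.5]
tcp_rot: [3.141, -0.0, 1.383]
contact_force: [-0.4, 0.4, -1.6]
opening: 0.387
```

```bash
python3 - <<'E'
from rig import r
from h import *
for k in range(2): r.grab_frame("wrist")
s=r.sense();f=r.grab_frame("side");c=r.camera_info("side");cv2.imwrite("pics/s5.png",f)
print(s["eef_pos"],s["tcp_rot"],s["contact_force"],s["wrist_torque"],s["clock"])
b=proj(c,(573,86,95))[0].astype(int);print(b)
a=cv2.resize(f[b[1]-60:b[1]+60,b[0]-70:b[0]+70],None,fx=4,fy=4,interpolation=cv2.INTER_CUBIC);cv2.imwrite("pics/s5c.png",a)
E
```

```text
[573.67661594  84.7460049  143.71749126] [ 3.14094108e+00 -2.51698606e-04  1.38177623e+00] [ 0.16408373 -0.13611507 -1.61698118] [-0.02074723 -0.00857303  0.01403772] 6.5833
[256 139]
```

View pics/s5c.png

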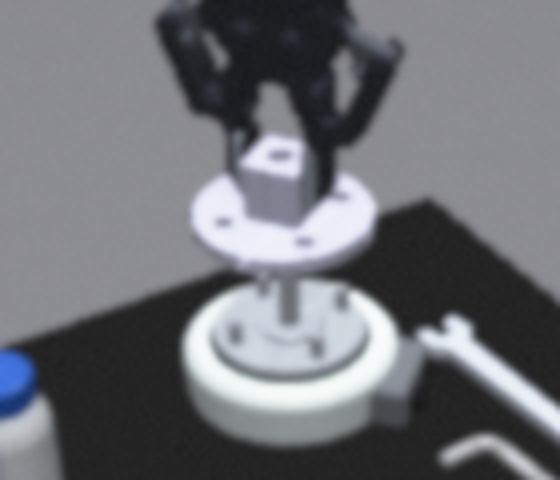

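The side view shows the plate hanging over the spindle, roughly on the axis. I'll check the pose reading's noise before threading.

```bash
python3 - <<'E'
from rig import r
for k in range(6):
    r.grab_frame("side");s=r.sense();print(s["eef_pos"].round(2),s["tcp_rot"].round(4),s["contact_force"].round(2))
E
```

```text
[573.67  84.62 143.69] [ 3.1409e+00 -2.0000e-04  1.3812e+00] [-0.52  0.57 -2.76]
[573.63  84.61 143.66] [ 3.141e+00 -2.000e-04  1.381e+00] [-0.48 -0.34 -2.73]
[573.57  84.62 143.57] [ 3.1412e+00 -2.0000e-04  1.3808e+00] [ 0.58 -0.02 -1.5 ]
[573.56  84.6  143.52] [ 3.1412e+00 -1.0000e-04  1.3808e+00] [-0.01  0.66 -1.49]
[573.53  84.63 143.48] [ 3.1413e+00 -1.0000e-04  1.3807e+00] [ 0.42 -1.24 -3.08]
[573.49  84.63 143.39] [ 3.1414 -0.      1.3807] [-0.38 -0.01 -2.08]
```

apply_moves(series="0.11 -0.11 0 0 0 0 1;0 0 0.3 0 0 0 1;0 0 0.4 0 0 0 1;0 0 0.4 0 0 0 1;0 0 0.4 0 0 0 1;0 0 0.4 0 0 0 1;0 0 0.4 0 0 0 1;0 0 0.4 0 0 0 1;0 0 0.3 0 0 0 1;0 0 0 0 0 0 1")

```text
clock: 7.77
eef_pos: [572.1, 86.0, 112.5]
tcp_rot: [-3.141, 0.0, 1.381]
contact_force: [0.5, -0.3, -1.2]
opening: 0.387
```

```bash
python3 - <<'E'
from rig import r
for k in range(3):
    r.grab_frame("side");s=r.sense();print(s["eef_pos"].round(2),s["tcp_rot"].round(4),s["contact_force"].round(2),s["wrist_torque"].round(2))
E
```

```text
[572.31  86.01 112.86] [-3.1409e+00  2.0000e-04  1.3808e+00] [ 0.05 -0.45 -2.23] [-0.   -0.02  0.02]
[572.51  86.05 113.15] [-3.1414e+00  1.0000e-04  1.3808e+00] [ 0.9   0.58 -2.51] [-0.04 -0.02 -0.02]
[572.64  86.05 113.35] [ 3.1415 -0.      1.3808] [ 0.22 -0.41 -2.77] [0.04 0.06 0.01]
```

Threaded with no side force; the −2 N reading is the plate's weight. Next I'll go down to just above the pins.

apply_moves(series="0 0 0.3 0 0 0 1;0 0 0.3 0 0 0 1;0 0 0.3 0 0 0 1;0 0 0.3 0 0 0 1;0 0 0.2 0 0 0 1;0 0 0.15 0 0 0 1;0 0 0.1 0 0 0 1;0 0 0.1 0 0 0 1;0 0 0 0 0 0 1;0 0 0 0 0 0 1")

```text
clock: 8.75
eef_pos: [572.6, 86.1, 95.8]
tcp_rot: [3.142, -0.0, 1.381]
contact_force: [-0.1, 0.6, -1.8]
opening: 0.386
```

apply_moves(series="0 0 0.1 0 0 0 1;0 0 0.1 0 0 0 1;0 0 0.1 0 0 0 1;0 0 0 0 0 0 1;0 0 0 0 0 0 1;0 0 0 0 0 0 1;0 0 0 0 0 0 1;0 0 0 0 0 0 1;0 0 0 0 0 0 1;0 0 0 0 0 0 1")

```text
clock: 9.58
eef_pos: [572.6, 86.1, 92.8]
tcp_rot: [3.142, -0.0, 1.381]
contact_force: [-0.5, -0.3, -1.5]
opening: 0.385
```

apply_moves(series="0 0 0.1 0 0 0 1;0 0 0 0 0 0 1;0 0 0.1 0 0 0 1;0 0 0 0 0 0 1;0 0 0.05 0 0 0 1;0 0 0 0 0 0 1;0 0 0 0 0 0 1;0 0 0 0 0 0 1;0 0 0 0 0 0 1;0 0 0 0 0 0 1")

```text
clock: 10.42
eef_pos: [572.6, 86.1, 90.4]
tcp_rot: [3.141, -0.0, 1.381]
contact_force: [-2.0, 0.2, 2.8]
opening: 0.387
```

Contact is about 5 N, counting the plate's weight. I'll hold that and turn.

apply_moves(series="0 0 0 0 0 -0.02 1;0 0 0 0 0 -0.02 1;0 0 0 0 0 -0.02 1;0 0 0 0 0 -0.02 1;0 0 0 0 0 -0.015 1;0 0 0 0 0 -0.015 1;0 0 0 0 0 -0.01 1;0 0 0 0 0 0 1;0 0 0 0 0 0 1;0 0 0 0 0 0 1")

```text
clock: 11.25
eef_pos: [572.6, 86.0, 90.3]
tcp_rot: [3.142, 0.0, 1.501]
contact_force: [-0.6, 1.0, -1.8]
opening: 0.389
```

```bash
python3 - <<'E'
from rig import r
for k in range(3):
    r.grab_frame("side");s=r.sense();print(s["eef_pos"].round(2),s["tcp_rot"].round(4),s["contact_force"].round(2),s["wrist_torque"].round(2))
E
```

```text
[572.57  86.04  90.29] [3.1416 0.     1.5006] [ 0.69 -0.2  -1.84] [ 0.02 -0.03 -0.04]
[572.55  86.04  90.27] [-3.1416 -0.      1.5006] [-0.06  0.79 -2.04] [-0.01 -0.02 -0.05]
[572.55  86.04  90.29] [3.1416 0.     1.5007] [ 0.16  1.32 -1.79] [ 0.01 -0.01 -0.02]
```

The resistance is gone, so the pins have found the holes. Now I'll slide it down.

apply_moves(series="0 0 0.1 0 0 0 1;0 0 0.1 0 0 0 1;0 0 0.15 0 0 0 1;0 0 0.15 0 0 0 1;0 0 0.15 0 0 0 1;0 0 0.1 0 0 0 1;0 0 0.1 0 0 0 1;0 0 0 0 0 0 1;0 0 0 0 0 0 1;0 0 0 0 0 0 1")

```text
clock: 12.23
eef_pos: [572.6, 86.1, 81.8]
tcp_rot: [3.142, -0.0, 1.501]
contact_force: [-0.5, 0.3, -1.3]
opening: 0.388
```

apply_moves(series="0 0 0.05 0 0 0 1;0 0 0.05 0 0 0 1;0 0 0 0 0 0 1;0 0 0 0 0 0 1;0 0 0 0 0 0 1;0 0 0 0 0 0 1;0 0 0 0 0 0 1;0 0 0 0 0 0 1;0 0 0 0 0 0 1;0 0 0 0 0 0 1")

```text
clock: 13.07
eef_pos: [572.6, 86.1, 80.8]
tcp_rot: [3.142, 0.0, 1.501]
contact_force: [-0.9, 0.2, -1.5]
opening: 0.385
```

apply_moves(series="0 0 0.03 0 0 0 1;0 0 0.03 0 0 0 1;0 0 0.03 0 0 0 1;0 0 0 0 0 0 1;0 0 0 0 0 0 1;0 0 0 0 0 0 1;0 0 0 0 0 0 1;0 0 0 0 0 0 1;0 0 0 0 0 0 1;0 0 0 0 0 0 1")

```text
clock: 13.9
eef_pos: [572.6, 86.1, 80.0]
tcp_rot: [3.142, -0.0, 1.501]
contact_force: [-0.3, -0.5, 1.3]
opening: 0.388
```

Seated: contact is about 3 N at z 80.0, against 79.9 expected. I'll open the gripper and back off.

apply_moves(series="0 0 0.02 0 0 0 1;0 0 0 0 0 0 1;0 0 0 0 0 0 -1;0 0 0 0 0 0 -1;0 0 0 0 0 0 -1;0 0 0 0 0 0 -1;0 0 0 0 0 0 -1;0 0 0 0 0 0 -1;0 0 0 0 0 0 -1;0 0 0 0 0 0 -1")

```text
clock: 14.73
eef_pos: [572.6, 86.0, 79.7]
tcp_rot: [3.142, -0.0, 1.501]
contact_force: [-0.1, -0.4, 0.2]
opening: 1.004
```

apply_moves(series="0 0 -0.5 0 0 0 -1;0 0 -1 0 0 0 -1;0 0 -1.5 0 0 0 -1;0 0 -2 0 0 0 -1;0 0 -2 0 0 0 -1;-1.5 0 -2 0 0 0 -1;-1.5 0 -2 0 0 0 -1;-1.5 0 -1 0 0 0 -1;0 0 0 0 0 0 -1;0 0 0 0 0 0 -1")

```text
clock: 15.57
eef_pos: [569.8, 40.8, 201.0]
tcp_rot: [3.139, -0.0, 1.499]
contact_force: [-0.8, 0.2, 0.1]
opening: 0.997
```

```bash
python3 - <<'E'
from rig import r
from h import *
for k in range(4): r.grab_frame("wrist")
s=r.sense();c=r.camera_info("wrist");w=r.grab_frame("wrist");d=r.camera_info("side");f=r.grab_frame("side")
print(s["eef_pos"],s["opening"],s["contact_force"],s["clock"])
b=proj(d,(573,86,60))[0].astype(int)
a=cv2.resize(f[b[1]-55:b[1]+45,b[0]-60:b[0]+60],(461,384),interpolation=cv2.INTER_CUBIC)
w=cv2.resize(w[40:300,120:380],(384,384));v=np.hstack([a[:,:400],w]);cv2.imwrite("pics/e.png",v)
# disc top rim fit in side view: expected outline at seated height
g=r.grab_frame("wrist")
m=[x for x in blobs(g,(120,0,400,300),3000,60000,150,False)];print(m)
for z in (56,61): print(z,proj(c,[(572.6,86,z)]))
E
```

```text
[568.93123877  41.78326511 198.93289553] 0.9993820367536922 [ 0.04218291 -0.25926791 -0.17753185] 15.7667
[(array([250.01036822, 136.11065891]), np.int32(10320))]
56 [[253.75140937 142.13056415]]
61 [[253.75263477 142.70813264]]
```

View pics/e.png

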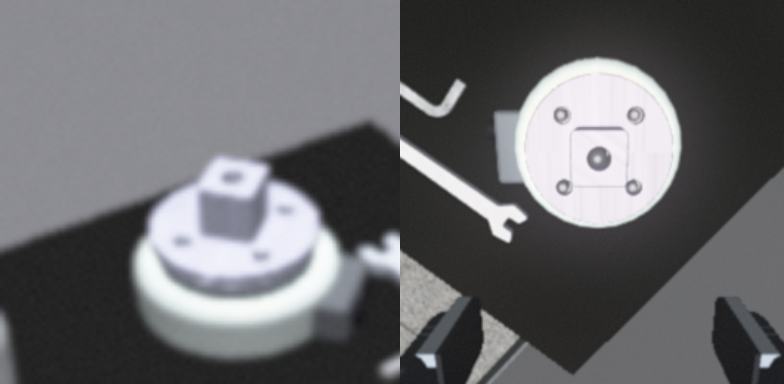

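The plate lies flat on the spinner. A pin shows in each of its four holes, at about (562,115), (635,115), (564,187) and (633,187) in the right half, and the spindle tip shows in the bore at (598,158). The gripper is clear, so I'm handing in.

```bash
python3 -c "
from rig import r
print(r.sign_off())"
```

```text
the job is handed in; nothing more can be done
None
```

The carousel plate is on the spinner, down on its seat and let go; I handed the job in at about 16 s of the 72 s allowed.

- **What I did:** I gripped the plate by its collar, threaded it over the spindle with no side force, and touched the pins about 0.12 rad off their angle as seen by the camera. I then turned it under roughly 5 N until the resistance vanished, slid it down to about 3 N of seat contact, opened the gripper and backed away.
- **Last checks:** On the seat the tool height was 80.0 mm (79.9 mm expected). After release the wrist view showed a pin in each of the four holes and the spindle in the bore. The side view showed the plate lying flat. The gripper was fully open and clear of everything.
- **Disagreements:** The tool position read about 1 mm off its target before threading, so I corrected it. I did not measure the plate's height again after letting go, and did not check the other items individually; nothing in the forces or views suggested that they had been touched.

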